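Load the slide safe and lock it with the pin spanner

TASK

Lay every slide carton flat, right way up and side by side, in the open drawer of the slide safe and push the drawer fully home. Then set both pins of the pin spanner in the two holes of the brass lock collar and turn the collar clockwise to its stop, turning it with the spanner only, never with the fingers. Finally lay the spanner back on the black rubber mat, pins down, and leave the other things on the bench alone.

Things in the scene. Friction and masses are not known exactly. Their poses are not given: they have to be found in the camera images.
- carton_1: Cardboard slide carton, white and green, 55 mm (its x) by 82 mm (its y) by 32 mm high, 0.21 kg, loose on the table to the left. Two or three of the four cartons are present; the others are absent (None). Origin: centre of the underside, z up. Grasp across the 55 mm side.
- carton_2: Cardboard slide carton, white and green, 55 mm (its x) by 82 mm (its y) by 32 mm high, 0.21 kg, loose on the table to the left. Two or three of the four cartons are present; the others are absent (None). Origin: centre of the underside, z up. Grasp across the 55 mm side.
- carton_3: Cardboard slide carton, white and green, 55 mm (its x) by 82 mm (its y) by 32 mm high, 0.21 kg, loose on the table to the left. Two or three of the four cartons are present; the others are absent (None). Origin: centre of the underside, z up. Grasp across the 55 mm side.
- carton_4: Cardboard slide carton, white and green, 55 mm (its x) by 82 mm (its y) by 32 mm high, 0.21 kg, loose on the table to the left. Two or three of the four cartons are present; the others are absent (None). Origin: centre of the underside, z up. Grasp across the 55 mm side.
- safe: Fixed grey steel housing of the slide safe, 170 mm (x) by 310 mm (y) by 80 mm high, standing on the table. Origin: centre of the underside; the drawer comes out along its -x side, towards the robot.
- drawer (a joint): Slide of the drawer, m: 0 fully home, 0.14 fully out; starts 0.125 to 0.138 out. It slides along the x of the safe with about 3 N of friction and stays where left. Pushing it home means pushing its front towards the housing.
- drawer_floor (a point): Centre of the inner floor of the drawer tray (13 mm above the table), moves with the drawer, axes as the safe's. Inside the tray is 135 mm (x) by 276 mm (y), side walls 43 mm above this floor and 5 mm thick: room for three cartons side by side along y, with their 82 mm side along x, about 86 mm from centre to centre.
- drawer_lip (a point): Middle of the foremost edge of the steel pull lip on the blue drawer front, 54 mm above the table, moves with the drawer. The lip is 140 mm long (y), 8 mm thick and stands 16 mm out of the front; the front is 12 mm thick and reaches from 8 to 70 mm above the table.
- collar (a joint): Angle of the brass lock collar, rad: 0 unlocked, grows clockwise seen from above, stop at 1.3 = locked. Starts between 0 and 0.35. It turns with 0.12 N m of friction and stays where left.
- collar_top (a point): Centre of the top face of the brass lock collar on top of the safe: 76 mm diameter, 24 mm high, its top face 104 mm above the table. Its y axis runs through the two holes and turns with the collar; z up.
- hole_1 (a point): Centre of the mouth of one pin hole in the collar top: 11 mm across, 15 mm deep, 25 mm from the collar's axis. Turns with the collar.
- hole_2 (a point): The same for the other pin hole, across from hole_1, 50 mm from it. Either pin may go in either hole.
- pin_spanner: Steel pin spanner, 0.22 kg, lying level, pins down. Two pins point down from a crosshead (24 mm in x, 72 mm in y, 12 to 22 mm above the pin tips). On it stands a red grip block, 14 mm thick (x), 46 mm long (y), 22 to 58 mm above the pin tips: hold it there. A handle runs along -x to a round heel 106 mm away, its foot level with the pin tips. Origin: midway between the pin tips.
- pin_a (a point): Tip of one pin, 25 mm along +y of the spanner. The pins are 7 mm thick with tapered tips, and go 12 mm deep into the collar holes, until the crosshead rests on the collar top.
- pin_b (a point): Tip of the other pin, 25 mm along -y of the spanner.
- tool_mat: Black rubber mat fixed on the table to the right, 200 x 200 x 4 mm; origin at the centre of its underside. The spanner lies on it at the start and must lie on it again.
- lancets: Bystander: carton of lancets, white and blue, 62 x 105 x 48 mm, origin centre of underside; leave alone.
- petri: Bystander: glass petri dish, 74 mm diameter, 18 mm high; leave alone.
- beaker: Bystander: small glass beaker, 45 mm diameter, 57 mm high; leave alone.

How it is judged:
By the outcome, as a careful person would: the job done as asked, in the order asked, and still so for the second after the job is handed in, with the robot touching nothing.
Of carton_1, carton_2, carton_3, carton_4 only 2 to 3 are there at a start; the rules pass over those that are not, and their reading is None.
At some moment in a run one of carton_1, carton_2, carton_3, carton_4 may be knocked a few centimetres aside while the robot is not near it.
Once in a run the grip may slacken for a moment while it holds something.
It also fails if it takes over 208 s, if anything falls off the work surface, if the arm or the gripper's body presses on something with over 40 N, if the wrist force passes 120 N, or if a joint passes its speed limit or range.

ROBOT

A 6-joint arm with a two-finger parallel gripper is mounted at the origin on a cart in front of the work surface, level with it; the furniture and walls round the work are solid. World frame = base frame: x ahead of the robot, y to its left, z up, the work surface at z = 0. Lengths are in m, angles in rad, forces in N, time in s.
With the tool pointing down it reaches from about 0.3 to 0.875 m from the base axis. Payload 6.4 kg.
Tool frame: the origin (TCP) lies at the very end of the fingers, on their centre line; the grasp point (between the pads) lies manip.hold_point_z behind it (manip.hold_point_z is the distance from the TCP to the grasp point, in m); z points along the fingers, y is the line along which they close (so a half turn about z gives the same grasp; the last joint's range is limited). The gripper opens to 88 mm and grips with 3 to 60 N. Pads are 18 mm wide; open, the fingers measure 123 mm over their backs; the gripper's body (75 mm by 187 mm) begins 45 mm behind the grasp point.
Start: joints at [-1.349, 0.181, 1.607, -0, 1.354, -0.206], TCP at [0.239, -0.523, 0.239] pointing down, gripper open.
Joint ranges: [-2.99, 2.99], [-0.89, 2.07], [0.3, 2.58], [-1.14, 4.28], [0, 2.63], [-3.12, 3.12]. Speed limits (rad/s): [2.57, 2.57, 3.01, 3.14, 3.14, 3.14].

INTERFACE

Orientations are given as a unit quaternion [x, y, z, w].
In Python, from workcell import manip gives the robot as it stands.
- The arm moves only by the shell command python3 shift.py 'ROWS' [OPENING] [FORCE]. ROWS is a JSON list of rows, 1 to 8 of them, each of 6 numbers: dx, dy, dz in m, then a rotation vector rx, ry, rz in rad; each row shifts and turns the commanded pose from where the row before left it, along the tool's axes as they then stand; what a row does not reach is not made up. A row lasts 1/10 s, in which the tool goes at most 0.05 m and 0.15 rad, less where a joint would pass 70% of its speed; a pose out of reach is approached as far as the arm can. OPENING is the finger opening in m, set as the command begins (- or left out keeps the last). The fingers move at their own pace and stop on an object; FORCE is the grip in N (left out, the last holds). Time passes only in rows, so rows that do not move let the fingers close. It prints the time, the measured TCP pose, the force, the opening and the grip force at its end.
- manip.state(): the state, without advancing time (a new reading comes with each control period).
- manip.read_camera(name): name is "side" or "top"; returns a dict with "img" (480x640x3 uint8, blue, green, red), "fx", "fy", "cx", "cy" (pixels), "extrinsics" (4x4, takes a point from world to camera coordinates). Camera axes: x right, y down, z forward; pixel columns grow to the right and rows downward; lengths in m; the calibration is good to about 2 mm. A picture is of the moment at which its call begins. There is no depth.
- manip.sign_off(): hands the job in; it is judged then, once.
The state is a dict: "clock": time; "qpos": joint angles; "qvel": joint speeds; "joint_efforts": joint torques, N m; "tcp_pos": TCP position; "eef_rot": TCP orientation; "force": force on the tool from outside, world axes, zero at the start; "torque": the same for the moment, N m; "finger_gap": finger opening in m; "grasp_force": force on a finger pad.
Only numpy, scipy, OpenCV 4.12 (cv2) and the standard library are available. Lean on these libraries where they do the work, as an engineer would, in place of code of your own. Each camera call takes 0.05 s, during which the arm holds its last target. There are 200 camera calls.

## Working session

There is one attempt and no reset: what is moved stays moved. The work goes in short steps, Python scripts to look and compute and a shell command to move; the robot and the scene stay as the last step left them, time stands still between calls to the robot, and variables do not carry over. Pictures are saved under pics/ and viewed, at most 17 in all, crops included, and the job is handed in when it is done.

```bash
ls; mkdir -p pics
python3 - <<'E'
from workcell import manip
import cv2,json
print(manip.state(), manip.hold_point_z)
for n in("side","top"):
    c=manip.read_camera(n); cv2.imwrite(f"pics/{n}0.png",c["img"]); print(n,c["fx"],c["fy"],c["cx"],c["cy"],c["extrinsics"])
E
```

```text
pics
shift.py
workcell.py
{'clock': 0.0, 'qpos': array([-1.34930462e+00,  1.81512922e-01,  1.60798806e+00,  1.63669310e-05,
        1.35380363e+00, -2.06299635e-01]), 'qvel': array([-0.00073161, -0.00119634, -0.00043189,  0.00065764,  0.00141229,
       -0.00099747]), 'joint_efforts': array([-2.93478179e-04, -4.33876348e+01, -3.41842818e+01,  7.01584085e-02,
        3.84770951e-02, -1.09604878e-04]), 'tcp_pos': array([ 0.23844801, -0.52264778,  0.23783559]), 'eef_rot': array([ 9.77211422e-01,  2.12266587e-01,  1.48781810e-06, -8.56016922e-04]), 'force': array([-0.48153445, -0.40616051, -0.06688786]), 'torque': array([0.00456761, 0.00983663, 0.0264496 ]), 'grasp_force': 0.0, 'finger_gap': 0.08836900722063322} 0.0187
side 523.6462994246034 523.6462994246034 320.23687714524664 248.9081921343487 [[ 0.86115105 -0.50794352 -0.02030403 -0.52654635]
 [-0.20887159 -0.31713538 -0.92509341  0.2141871 ]
 [ 0.46345608  0.80088609 -0.37919644  1.23050811]
 [ 0.          0.          0.          1.        ]]
top 467.83733986138145 467.83733986138145 321.58644016166556 236.3522218216397 [[-0.03001822 -0.99954449  0.00311781 -0.00244245]
 [-0.9945753   0.0295579  -0.09973114  0.61848728]
 [ 0.09959356 -0.00609465 -0.99500954  1.417359  ]
 [ 0.          0.          0.          1.        ]]
```
View pics/top0.png

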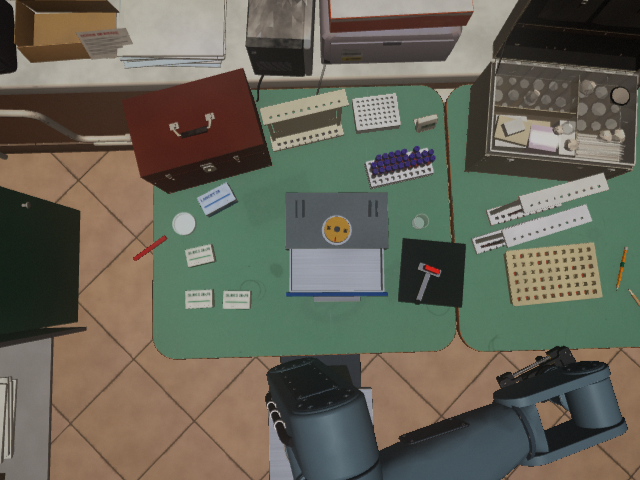

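View pics/side0.png

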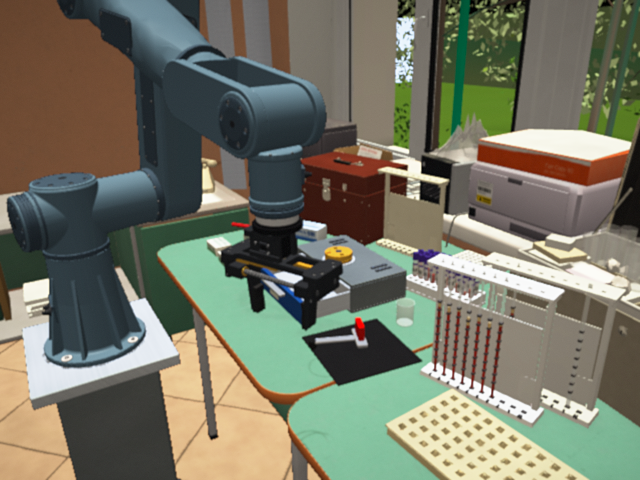

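The top view shows three cartons at (199,255), (199,299) and (236,299), the collar at (337,229), the drawer tray at (337,270) and the spanner at (430,270). In the side view the arm hides the cartons and the drawer.

Create h.py:
```python
from workcell import manip
import numpy as np, cv2
from scipy.spatial.transform import Rotation as R
def cam(n): return manip.read_camera(n)
def ray(c,u,v):
    E=c["extrinsics"];d=E[:3,:3].T@np.array([(u-c["cx"])/c["fx"],(v-c["cy"])/c["fy"],1]);return -E[:3,:3].T@E[:3,3],d
def plane(c,u,v,z):
    o,d=ray(c,u,v);return o+d*(z-o[2])/d[2]
def proj(c,p):
    q=c["extrinsics"][:3,:3]@np.asarray(p)+c["extrinsics"][:3,3];return np.array([c["fx"]*q[0]/q[2]+c["cx"],c["fy"]*q[1]/q[2]+c["cy"]])
def tri(c1,p1,c2,p2):
    o1,d1=ray(c1,*p1);o2,d2=ray(c2,*p2);s=np.linalg.lstsq(np.c_[d1,-d2],o2-o1,rcond=None)[0]
    a,b=o1+s[0]*d1,o2+s[1]*d2;return (a+b)/2,np.linalg.norm(a-b)
def cnts(m,amin): return [k for k in cv2.findContours(m.astype(np.uint8),0,2)[0] if cv2.contourArea(k)>amin]
def rect(c,k,z):
    """min area rect in world of contour projected on plane z: centre,size,yaw of long side"""
    P=np.array([plane(c,u,v,z)[:2] for u,v in k[:,0]],np.float32)
    (x,y),(w,h),a=cv2.minAreaRect(P*1000)
    if h>w: w,h,a=h,w,a+90
    return np.round([x,y,w,h,(a+90)%180-90],1)
def hsv(c): return cv2.cvtColor(c["img"],cv2.COLOR_BGR2HSV)
def tool():
    s=manip.state();r=R.from_quat(s["eef_rot"]);M=r.as_matrix()
    return s,M
def go(p,yaw):
    """shift in tool axes to reach world p with tool down and finger line y at yaw(deg)"""
    s,M=tool();dp=M.T@(np.array(p)-s["tcp_pos"])
    best=None
    for k in(0,180):
        a=np.radians(yaw+k);y=np.array([np.cos(a),np.sin(a),0]);z=np.array([0,0,-1.]);x=np.cross(y,z)
        rv=R.from_matrix(M.T@np.c_[x,y,z]).as_rotvec()
        if best is None or np.linalg.norm(rv)<np.linalg.norm(best):best=rv
    print("t%.1f tool shift mm"%s["clock"],np.round(dp*1000,1),"rot",np.round(best,3),"q6 %.2f"%s["qpos"][5],"gap %.4f gf %.1f"%(s["finger_gap"],s["grasp_force"]))
```

Run:
```python
from h import *
c=cam("top");H=hsv(c)
white=(H[...,1]<60)&(H[...,2]>150)
for k in cnts(white,150):
    x,y,w,h=cv2.boundingRect(k)
    if 150<x<460 and 170<y<350: print("white",x,y,w,h,rect(c,k,.032))
for n,m,z in(("red",((H[...,0]<8)|(H[...,0]>172))&(H[...,1]>150)&(H[...,2]>120),.062),("brass",(H[...,0]>12)&(H[...,0]<28)&(H[...,1]>120)&(H[...,2]>120),.104),("blue",(H[...,0]>105)&(H[...,0]<125)&(H[...,1]>130),.07),("mat",(H[...,2]<50),.004)):
    for k in cnts(m,60):
        x,y,w,h=cv2.boundingRect(k)
        if 150<x<470 and 170<y<350: print(n,x,y,w,h,rect(c,k,z))
i=c["img"]
a=cv2.resize(i[180:310,280:470],None,fx=4,fy=4,interpolation=2)[:600,:800];cv2.imwrite("pics/a.png",a)
cv2.imwrite("pics/b.png",cv2.resize(i[180:320,165:265],None,fx=4,fy=4,interpolation=2))
```

```text
white 223 291 27 18 [432.3 246.   79.9  51.4  88.3]
white 185 289 27 20 [438.5 361.5  80.3  54.4 -88.7]
white 290 249 94 43 [513.1 -63.6 286.5 128.8  88.3]
white 185 244 29 23 [571.6 358.6  80.5  54.4 -78.8]
white 172 212 23 23 [ 6.724e+02  4.072e+02  6.900e+01  6.810e+01 -2.000e-01]
white 197 183 38 32 [747.  305.6 103.8  60.4 -62.7]
brass 325 217 25 25 [631.3 -66.5  71.1  70.7  -1.7]
blue 286 292 102 4 [442.1 -60.  300.6   8.9  88.3]
mat 266 346 342 134 [  72.6 -362.8 1050.7  364.4  -89.3]
mat 398 238 68 70 [ 498.  -362.6  201.1  198.2   -7.1]
```

View pics/a.png

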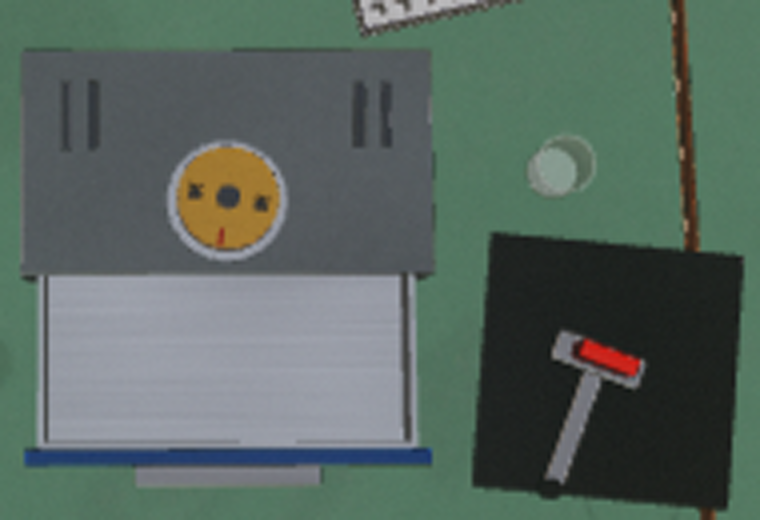

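View pics/b.png

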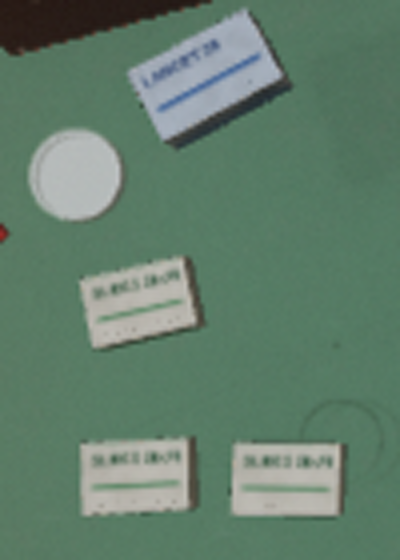

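The crops show the collar holes at about (329,228) and (345.5,230) in full-image pixels, the red grip block at (432,269) and the open tray. The three cartons lie with print up, beside the lancets and the petri dish. I'll move over the nearest carton.

```bash
python3 -c "
from h import *
print([np.round(plane(c,u,v,.104),4) for c in [cam('top')] for u,v in((280+195/4,180+190/4),(280+262/4,180+203/4),(280+228/4,180+196/4))])
go([.432,.246,.2],-1.7)"
```

```text
[array([ 0.6364, -0.0423,  0.104 ]), array([ 0.6253, -0.0913,  0.104 ]), array([ 0.6312, -0.0665,  0.104 ])]
t0.2 tool shift mm [ 495.  -619.2   38.9] rot [-1.000e-03 -1.000e-03 -1.113e+00] q6 -0.21 gap 0.0880 gf 0.0
```

```bash
R='[[0.031,-0.0387,0,0,0,0],[0.031,-0.0387,0,0,0,0],[0.031,-0.0387,0,0,0,0],[0.031,-0.0387,0,0,0,0],[0.031,-0.0387,0,0,0,0],[0.031,-0.0387,0,0,0,0],[0.031,-0.0387,0,0,0,0],[0.031,-0.0387,0,0,0,0]]' ; unset R
python3 shift.py '[[0.031,-0.0387,0,0,0,0],[0.031,-0.0387,0,0,0,0],[0.031,-0.0387,0,0,0,0],[0.031,-0.0387,0,0,0,0],[0.031,-0.0387,0,0,0,0],[0.031,-0.0387,0,0,0,0],[0.031,-0.0387,0,0,0,0],[0.031,-0.0387,0,0,0,0]]' 0.088
python3 shift.py '[[0.031,-0.0387,0,0,0,0],[0.031,-0.0387,0,0,0,0],[0.031,-0.0387,0,0,0,0],[0.031,-0.0387,0,0,0,0],[0.031,-0.0387,0,0,0,0],[0.031,-0.0387,0,0,0,0],[0.031,-0.0387,0,0,0,0],[0.031,-0.0387,0,0,0,0]]'
python3 shift.py '[[0,0,0,0,0,-0.14],[0,0,0,0,0,-0.14],[0,0,0,0,0,-0.14],[0,0,0,0,0,-0.14],[0,0,0,0,0,-0.14],[0,0,0,0,0,-0.14],[0,0,0,0,0,-0.14],[0,0,0,0,0,-0.14]]'
python3 - <<'E'
from h import *
go([.432,.246,.2],-1.7)
for n in("top","side"): cv2.imwrite(f"pics/{n}1.png",cam(n)["img"])
E
```

```text
clock: 1.0
tcp_pos: [0.3357, -0.1368, 0.2388]
eef_rot: [0.977, 0.212, 0.0, 0.0]
force: [1.6, -0.3, 0.5]
finger_gap: 0.0884
grasp_force: 0.0
clock: 1.8
tcp_pos: [0.4329, 0.2484, 0.2387]
eef_rot: [0.977, 0.213, 0.0, 0.0]
force: [1.6, -0.7, 0.3]
finger_gap: 0.0884
grasp_force: 0.0
clock: 2.6
tcp_pos: [0.4328, 0.2459, 0.2385]
eef_rot: [0.713, 0.701, -0.0, -0.0]
force: [-0.2, 0.9, 0.3]
finger_gap: 0.0879
grasp_force: 0.0
t2.6 tool shift mm [ 0.  -0.8 38.5] rot [-0.     0.     0.012] q6 0.30 gap 0.0879 gf 0.0
```

View pics/side1.png

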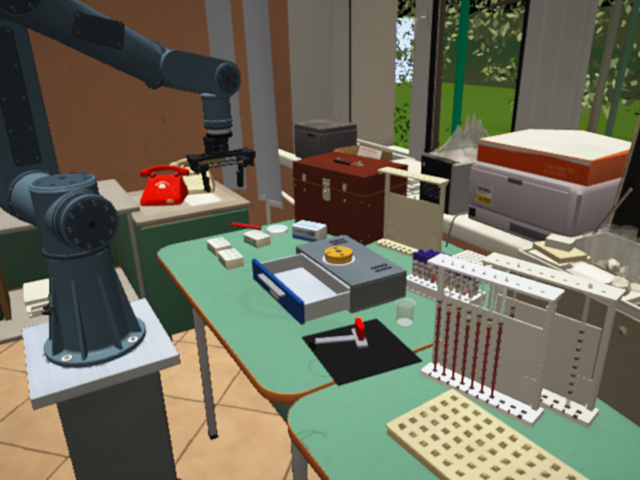

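The side view now shows the cartons at (218,244), (230,257) and (257,238), the tray, the collar at (338,254) and the grip block at (361,330). Next I'll triangulate heights.

Run:
```python
from h import *
s=cam("side");t=cam("top")
i=s["img"]
a=cv2.resize(i[225:355,200:400],None,fx=4,fy=4,interpolation=2)[:600,:800]
cv2.imwrite("pics/s1.png",a)
H=hsv(t);white=(H[...,1]<60)&(H[...,2]>150)
for k in cnts(white,150):
    x,y,w,h=cv2.boundingRect(k)
    if 180<x<260 and 240<y<320:
        r=cv2.minAreaRect(k); print("top",np.round(r[0],1),rect(t,k,.032), "pred side z=.032",proj(s,plane(t,*r[0],.032)).round(1),"z=0",proj(s,plane(t,*r[0],0)).round(1))
for n,p in(("collar",[.6312,-.0665,.104]),("safe?",[.442,-.06,.07])): print(n,proj(s,p))
def f(H):return ((H[...,0]<8)|(H[...,0]>172))&(H[...,1]>140)&(H[...,2]>100)
Hs=hsv(s)
for n,c,h in(("t",t,H),("s",s,Hs)):
    for k in cnts(f(h),25):
        b=cv2.boundingRect(k)
        print(n,b,np.round(cv2.minAreaRect(k),1) if 0 else cv2.minAreaRect(k))
```

```text
top [238.  299.5] [432.1 239.9  67.9  51.4  88.3] pred side z=.032 [230.2 254.9] z=0 [230.2 263.8]
top [198.8 255. ] [571.7 358.5  80.9  54.6 -78.6] pred side z=.032 [256.  234.5] z=0 [256.2 242.5]
collar [338.05807363 251.5540303 ]
safe? [275.26601942 278.20735166]
t (425, 265, 15, 9) ((432.17242431640625, 269.0689697265625), (14.855627059936523, 4.456687927246094), 21.801410675048828)
t (133, 236, 34, 25) ((149.34872436523438, 248.07736206054688), (4.180953025817871, 38.83000564575195), 54.78240966796875)
s (355, 317, 10, 23) ((360.7268981933594, 327.6653747558594), (22.540388107299805, 7.718109607696533), 74.74488067626953)
s (231, 222, 30, 7) ((245.54403686523438, 225.20660400390625), (29.42085838317871, 3.6096177101135254), 8.530765533447266)
s (139, 165, 50, 41) ((163.5, 185.0), (40.0, 49.0), 90.0)
s (297, 152, 107, 25) ((349.832763671875, 163.9315185546875), (105.03941345214844, 19.458284378051758), 10.17551040649414)
```

View pics/s1.png

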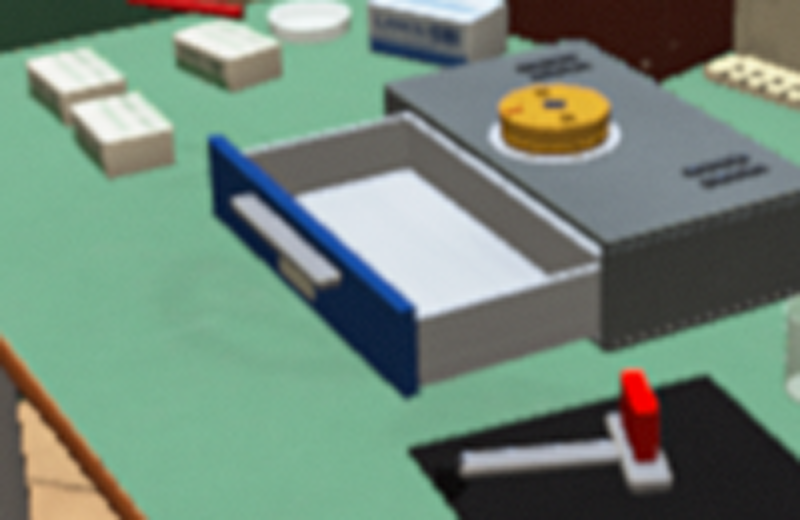

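The side crop puts the C1 top-face centre at about (230,255) and C3 at (257,236). Both match the 32 mm ray prediction, and the collar dot at (338.5,251) matches 104 mm. Now grasping C1.

```bash
python3 shift.py '[[0,-0.001,0.05,0,0,0.012],[0,0,0.05,0,0,0],[0,0,0.05,0,0,0],[0,0,0.05,0,0,0],[0,0,0.02,0,0,0],[0,0,0.012,0,0,0],[0,0,0,0,0,0]]'
python3 shift.py '[[0,0,0,0,0,0],[0,0,0,0,0,0],[0,0,0,0,0,0],[0,0,0,0,0,0],[0,0,0,0,0,0],[0,0,0,0,0,0]]' 0.04 30
python3 shift.py '[[0,0,-0.03,0,0,0],[0,0,-0.04,0,0,0],[0,0,-0.05,0,0,0],[0,0,-0.03,0,0,0]]'
python3 - <<'E'
from h import *
t=cam("top");m=[]
# drawer geometry from outer blue front and white tray
H=hsv(t)
for k in cnts((H[...,0]>105)&(H[...,0]<125)&(H[...,1]>130),100):
    b=cv2.boundingRect(k)
    if 150<b[0]<470 and 170<b[1]<350: print(b,rect(t,k,.07))
# corners from zoomed crop a: housing front edge at z=.08, tray inner left/right walls top z=.056, lip edge z .054
f=lambda u,v,z:np.round(plane(t,280+u/4,180+v/4,z)*1000,1)
print("housing top corners",f(23,50,.08),f(430,48,.08),f(432,274,.08),f(23,275,.08))
print("tray inner",f(46,440,.013),f(406,440,.013),"front blue",f(25,449,.07),f(432,449,.07),f(25,466,.07),"lip",f(136,487,.054),f(321,485,.054))
go([.432,.246,.25],-1.7)
E
```

```text
clock: 3.5
tcp_pos: [0.4312, 0.2457, 0.0056]
eef_rot: [0.72, 0.694, -0.001, -0.001]
force: [0.1, -0.0, 0.4]
finger_gap: 0.0877
grasp_force: 0.0
clock: 4.1
tcp_pos: [0.4326, 0.2462, 0.0076]
eef_rot: [0.719, 0.695, 0.001, 0.0]
force: [-1.5, -0.2, 6.8]
finger_gap: 0.0546
grasp_force: 30.0
clock: 4.5
tcp_pos: [0.4328, 0.2463, 0.1599]
eef_rot: [0.719, 0.695, 0.001, 0.001]
force: [0.9, -0.3, -2.4]
finger_gap: 0.0545
grasp_force: 30.0
(286, 292, 102, 4) [442.1 -60.  300.6   8.9  88.3]
housing top corners [749.4  83.5  80. ] [ 741.9 -223.6   80. ] [ 570.9 -217.6   80. ] [579.3  87.3  80. ]
tray inner [455.7  77.2  13. ] [ 447.4 -201.6   13. ] front blue [450.3  89.4  70. ] [ 441.2 -213.3   70. ] [437.7  89.7  70. ] lip [419.2   7.9  54. ] [ 416.5 -131.    54. ]
t4.5 tool shift mm [ -1.   -2.4 -85.9] rot [ 0.009 -0.003 -0.005] q6 0.31 gap 0.0547 gf 30.0
```

```bash
python3 shift.py '[[-0.049,0.0114,-0.003,0,0,0],[-0.049,0.0114,-0.003,0,0,0],[-0.049,0.0114,0,0,0,0],[-0.049,0.0114,0,0,0,0],[-0.049,0.0114,0,0,0,0],[-0.049,0.0114,0,0,0,0],[-0.049,0.0114,0,0,0,0],[-0.049,0.0114,0,0,0,0]]'
python3 shift.py '[[0,0,0,0,0,0.14],[0,0,0,0,0,0.14],[0,0,0,0,0,0.14],[0,0,0,0,0,0.14],[0,0,0,0,0,0.14],[0,0,0,0,0,0.14]]'
python3 shift.py '[[0,0,0,0,0,0.14],[0,0,0,0,0,0.14],[0,0,0,0,0,0.14],[0,0,0,0,0,0.14],[0,0,0,0,0,0.14],[0,0,0,0,0,0]]'
python3 - <<'E'
from h import *
go([.5125,-.1483,.022],-91.7)
E
```

```text
clock: 5.35
tcp_pos: [0.5083, -0.1482, 0.1617]
eef_rot: [0.719, 0.694, -0.0, -0.001]
force: [1.0, 0.7, -2.6]
finger_gap: 0.0544
grasp_force: 30.0
clock: 5.95
tcp_pos: [0.5081, -0.146, 0.1614]
eef_rot: [0.941, 0.338, -0.001, -0.001]
force: [0.7, 1.1, -2.4]
finger_gap: 0.0553
grasp_force: 3.0
clock: 6.55
tcp_pos: [0.5082, -0.146, 0.1616]
eef_rot: [1.0, -0.003, -0.001, -0.0]
force: [0.9, 0.7, -2.0]
finger_gap: 0.0549
grasp_force: 30.0
t6.5 tool shift mm [  4.5   2.4 139.6] rot [-0.001  0.002  0.024] q6 1.07 gap 0.0549 gf 30.0
```

The grip slackened around t = 5.9 s. Before placing I'll check how the carton sits in the fingers.

Run:
```python
from h import *
s=cam("side");st=manip.state();p=st["tcp_pos"]
u,v=proj(s,p).astype(int);print(u,v)
a=cv2.resize(s["img"][v-65:v+65,u-80:u+80],None,fx=4,fy=4,interpolation=2);print("origin",u-80,v-65)
d=p-[0,0,.0061]
for sx in(-1,1):
  for sy in(-1,1):
    print(np.round((proj(s,d+[sx*.041,sy*.0275,0])-[u-80,v-65])*4))
    for z in(0,.032):
      q=(proj(s,d+[sx*.041,sy*.0275,z])-[u-80,v-65])*4;cv2.circle(a,(int(q[0]),int(q[1])),3,(0,0,255),-1)
cv2.imwrite("pics/g1.png",a)
```

```text
312 250
origin 232 185
[287. 302.]
[244. 272.]
[404. 273.]
[359. 245.]
```

View pics/g1.png

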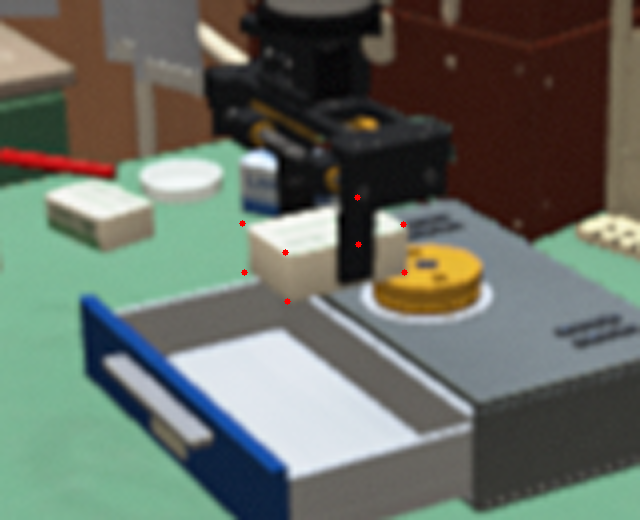

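The carton is still held level, about 2 mm off prediction, so I'll lower it.

```bash
python3 shift.py '[[0.0045,0.0024,0,0,0,0.024],[0,0,0.04,0,0,0],[0,0,0.04,0,0,0],[0,0,0.03,0,0,0],[0,0,0.018,0,0,0],[0,0,0.006,0,0,0],[0,0,0.003,0,0,0],[0,0,0,0,0,0]]'
python3 shift.py '[[0,0,0,0,0,0],[0,0,0,0,0,0],[0,0,0,0,0,0]]' 0.062
python3 shift.py '[[0,0,-0.03,0,0,0],[0,0,-0.05,0,0,0],[0,0,-0.05,0,0,0],[0,0,-0.05,0,0,0]]'
python3 - <<'E'
from h import *
t=cam("top");H=hsv(t);white=(H[...,1]<60)&(H[...,2]>150)
for k in cnts(white,150):
    b=cv2.boundingRect(k)
    if 180<b[0]<270 and 225<b[1]<320: print(b,rect(t,k,.032))
go([.4385,.3615,.2],-1.7)
E
```

```text
clock: 7.4
tcp_pos: [0.514, -0.1491, 0.0263]
eef_rot: [1.0, -0.014, 0.0, 0.0]
force: [0.6, 0.5, -2.6]
finger_gap: 0.0547
grasp_force: 30.0
clock: 7.7
tcp_pos: [0.5143, -0.1492, 0.0268]
eef_rot: [1.0, -0.014, 0.001, 0.001]
force: [-0.1, -0.2, -0.2]
finger_gap: 0.0621
grasp_force: 0.0
clock: 8.1
tcp_pos: [0.5132, -0.1486, 0.2081]
eef_rot: [1.0, -0.014, 0.0, 0.0]
force: [0.2, -0.4, 0.1]
finger_gap: 0.0619
grasp_force: 0.0
(185, 289, 27, 20) [438.5 361.4  80.2  54.4 -88.7]
(185, 244, 29, 23) [571.7 358.3  79.9  54.4 -78.8]
t8.2 tool shift mm [ -93.3 -509.9   13. ] rot [ 0.015 -0.005 -1.569] q6 1.09 gap 0.0621 gf 0.0
```

```bash
python3 shift.py '[[-0.0085,-0.0464,0,0,0,0],[-0.0085,-0.0464,0,0,0,0],[-0.0085,-0.0464,0,0,0,0],[-0.0085,-0.0464,0,0,0,0],[-0.0085,-0.0464,0,0,0,0],[-0.0085,-0.0464,0,0,0,0]]' 0.088
python3 shift.py '[[-0.0085,-0.0464,0,0,0,0],[-0.0085,-0.0464,0,0,0,0],[-0.0085,-0.0464,0,0,0,0],[-0.0085,-0.0464,0,0,0,0],[-0.0085,-0.0464,0,0,0,0]]'
python3 shift.py '[[0,0,0,0,0,-0.147],[0,0,0,0,0,-0.147],[0,0,0,0,0,-0.147],[0,0,0,0,0,-0.147],[0,0,0,0,0,-0.147],[0,0,0,0,0,-0.147]]'
python3 shift.py '[[0,0,0,0,0,-0.147],[0,0,0,0,0,-0.147],[0,0,0,0,0,-0.147],[0,0,0,0,0,-0.147],[0,0,0,0,0,-0.147],[0,0,0,0,0,0]]'
python3 - <<'E'
from h import *
t=cam("top")
cv2.imwrite("pics/t2.png",t["img"][150:330,150:470])
go([.4385,.3614,.006],1.3)
E
```

```text
clock: 8.75
tcp_pos: [0.4699, 0.1327, 0.2062]
eef_rot: [1.0, -0.014, 0.001, -0.0]
force: [0.5, -0.2, -0.3]
finger_gap: 0.088
grasp_force: 0.0
clock: 9.25
tcp_pos: [0.4338, 0.3661, 0.2062]
eef_rot: [1.0, -0.014, 0.001, -0.0]
force: [-0.6, -0.5, -0.1]
finger_gap: 0.088
grasp_force: 0.0
clock: 9.85
tcp_pos: [0.4344, 0.3642, 0.206]
eef_rot: [0.909, 0.417, 0.0, -0.0]
force: [0.1, 0.7, 1.1]
finger_gap: 0.0878
grasp_force: 0.0
clock: 10.45
tcp_pos: [0.4344, 0.3642, 0.2059]
eef_rot: [0.7, 0.714, 0.0, 0.0]
force: [0.3, 0.4, 0.3]
finger_gap: 0.0881
grasp_force: 0.0
t10.5 tool shift mm [ -2.9   4.  199.9] rot [ 0.001 -0.    -0.008] q6 0.47 gap 0.0883 gf 0.0
```

View pics/t2.png

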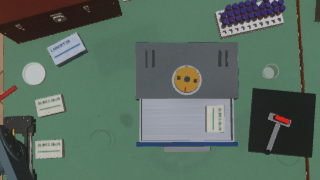

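The top view shows the first carton flat and square in the right part of the tray at crop (214,119). The other two are unmoved. Now the second.

```bash
python3 shift.py '[[-0.003,0.004,0.05,0,0,-0.008],[0,0,0.05,0,0,0],[0,0,0.05,0,0,0],[0,0,0.03,0,0,0],[0,0,0.012,0,0,0],[0,0,0.007,0,0,0],[0,0,0,0,0,0]]'
python3 shift.py '[[0,0,0,0,0,0],[0,0,0,0,0,0],[0,0,0,0,0,0],[0,0,0,0,0,0],[0,0,0,0,0,0],[0,0,0,0,0,0]]' 0.04 35
python3 shift.py '[[0,0,-0.03,0,0,0],[0,0,-0.04,0,0,0],[0,0,-0.05,0,0,0],[0,0,-0.03,0,0,0]]'
python3 - <<'E'
from h import *
go([.515,-.0633,.165],1.3)
E
```

```text
clock: 11.2
tcp_pos: [0.4389, 0.3615, 0.0075]
eef_rot: [0.698, 0.716, 0.0, 0.0]
force: [1.2, 1.1, 0.8]
finger_gap: 0.0881
grasp_force: 0.0
clock: 11.8
tcp_pos: [0.4387, 0.3614, 0.0076]
eef_rot: [0.698, 0.716, 0.0, 0.0]
force: [-2.2, -0.6, 5.6]
finger_gap: 0.0548
grasp_force: 35.0
clock: 12.2
tcp_pos: [0.4391, 0.3616, 0.16]
eef_rot: [0.698, 0.716, 0.001, 0.0]
force: [0.6, -0.3, -2.1]
finger_gap: 0.0547
grasp_force: 35.0
t12.2 tool shift mm [-426.7   64.8   -5.4] rot [ 0.003 -0.001  0.003] q6 0.45 gap 0.0547 gf 35.0
```

```bash
python3 shift.py '[[-0.0474,0.0072,-0.003,0,0,0],[-0.0474,0.0072,-0.003,0,0,0],[-0.0474,0.0072,0,0,0,0],[-0.0474,0.0072,0,0,0,0],[-0.0474,0.0072,0,0,0,0]]'
python3 shift.py '[[-0.0474,0.0072,0,0,0,0],[-0.0474,0.0072,0,0,0,0],[-0.0474,0.0072,0,0,0,0],[-0.0474,0.0072,0,0,0,0]]'
python3 shift.py '[[0,0,0,0,0,0.147],[0,0,0,0,0,0.147],[0,0,0,0,0,0.147],[0,0,0,0,0,0.147],[0,0,0,0,0,0.147],[0,0,0,0,0,0.147]]'
python3 shift.py '[[0,0,0,0,0,0.147],[0,0,0,0,0,0.147],[0,0,0,0,0,0.147],[0,0,0,0,0,0.147],[0,0,0,0,0,0.147],[0,0,0,0,0,0]]'
python3 - <<'E'
from h import *
go([.515,-.0633,.021],-91.7)
E
```

```text
clock: 12.7
tcp_pos: [0.48, 0.1234, 0.1625]
eef_rot: [0.698, 0.716, -0.0, -0.0]
force: [0.5, -1.3, -2.4]
finger_gap: 0.0548
grasp_force: 35.0
clock: 13.1
tcp_pos: [0.5137, -0.0655, 0.1624]
eef_rot: [0.698, 0.716, -0.0, -0.0]
force: [2.0, 0.5, -2.5]
finger_gap: 0.0547
grasp_force: 35.0
clock: 13.7
tcp_pos: [0.5136, -0.0635, 0.1622]
eef_rot: [0.938, 0.347, -0.001, -0.0]
force: [-0.3, -0.4, -2.4]
finger_gap: 0.055
grasp_force: 35.0
clock: 14.3
tcp_pos: [0.5137, -0.0634, 0.1623]
eef_rot: [1.0, -0.011, -0.001, -0.0]
force: [-0.1, -0.1, -2.4]
finger_gap: 0.0548
grasp_force: 35.0
t14.3 tool shift mm [ 1.500e+00 -1.000e-01  1.413e+02] rot [-0.     0.001  0.008] q6 1.24 gap 0.0548 gf 35.0
```

```bash
python3 shift.py '[[0.0015,0,0,0,0,0.008],[0,0,0.045,0,0,0],[0,0,0.04,0,0,0],[0,0,0.03,0,0,0],[0,0,0.015,0,0,0],[0,0,0.006,0,0,0],[0,0,0.003,0,0,0],[0,0,0,0,0,0]]'
python3 shift.py '[[0,0,0,0,0,0],[0,0,0,0,0,0],[0,0,0,0,0,0]]' 0.062
python3 shift.py '[[0,0,-0.03,0,0,0],[0,0,-0.05,0,0,0],[0,0,-0.05,0,0,0],[0,0,-0.05,0,0,0]]'
python3 - <<'E'
from h import *
t=cam("top");H=hsv(t);white=(H[...,1]<60)&(H[...,2]>150)
for k in cnts(white,150):
    b=cv2.boundingRect(k)
    if 180<b[0]<270 and 225<b[1]<320: r=rect(t,k,.032);print(b,r)
go([r[0]/1e3,r[1]/1e3,.2],r[4]+90)
E
```

```text
clock: 15.1
tcp_pos: [0.5163, -0.0638, 0.0244]
eef_rot: [1.0, -0.014, 0.0, 0.0]
force: [-0.2, -0.7, -2.7]
finger_gap: 0.0544
grasp_force: 35.0
clock: 15.4
tcp_pos: [0.5166, -0.0639, 0.025]
eef_rot: [1.0, -0.014, 0.001, 0.0]
force: [0.1, -0.3, -0.6]
finger_gap: 0.0619
grasp_force: 0.0
clock: 15.8
tcp_pos: [0.5154, -0.0635, 0.2063]
eef_rot: [1.0, -0.014, 0.0, 0.0]
force: [1.0, -0.7, -1.0]
finger_gap: 0.062
grasp_force: 0.0
(185, 245, 29, 22) [571.7 358.3  79.9  54.4 -78.8]
t15.8 tool shift mm [  39.7 -424.6   14.3] rot [-0.005 -0.015  1.348] q6 1.25 gap 0.0620 gf 0.0
```

```bash
python3 shift.py '[[0.0044,-0.0472,0,0,0,0],[0.0044,-0.0472,0,0,0,0],[0.0044,-0.0472,0,0,0,0],[0.0044,-0.0472,0,0,0,0],[0.0044,-0.0472,0,0,0,0]]' 0.088
python3 shift.py '[[0.0044,-0.0472,0,0,0,0],[0.0044,-0.0472,0,0,0,0],[0.0044,-0.0472,0,0,0,0],[0.0044,-0.0472,0,0,0,0]]'
python3 shift.py '[[0,0,0,0,0,-0.14],[0,0,0,0,0,-0.14],[0,0,0,0,0,-0.14],[0,0,0,0,0,-0.14],[0,0,0,0,0,-0.14],[0,0,0,0,0,-0.14],[0,0,0,0,0,-0.14]]'
python3 shift.py '[[0,0,0,0,0,-0.14],[0,0,0,0,0,-0.14],[0,0,0,0,0,-0.14],[0,0,0,0,0,-0.14],[0,0,0,0,0,-0.14],[0,0,0,0,0,-0.116],[0,0,0,0,0,0]]'
python3 - <<'E'
from h import *
s=cam("side");i=s["img"];cv2.imwrite("pics/s2.png",cv2.resize(i[215:325,200:400],None,fx=4,fy=4,interpolation=2))
Hs=hsv(s)
for k in cnts((Hs[...,1]<60)&(Hs[...,2]>140),60):
    b=cv2.boundingRect(k)
    if 200<b[0]<300 and 220<b[1]<270: print(b)
print(proj(s,[.5717,.3583,.016]))
go([.5717,.3583,.006],11.2)
E
```

```text
clock: 16.35
tcp_pos: [0.5445, 0.1736, 0.2044]
eef_rot: [1.0, -0.014, 0.001, -0.0]
force: [0.7, -0.2, 0.3]
finger_gap: 0.0882
grasp_force: 0.0
clock: 16.75
tcp_pos: [0.5673, 0.362, 0.2042]
eef_rot: [1.0, -0.014, 0.0, -0.0]
force: [0.5, -0.5, -0.2]
finger_gap: 0.088
grasp_force: 0.0
clock: 17.45
tcp_pos: [0.5673, 0.3599, 0.204]
eef_rot: [0.888, 0.461, 0.0, 0.0]
force: [-0.5, 1.5, 1.2]
finger_gap: 0.0878
grasp_force: 0.0
clock: 18.15
tcp_pos: [0.5673, 0.3599, 0.204]
eef_rot: [0.634, 0.774, 0.0, 0.0]
force: [0.2, -0.0, 0.2]
finger_gap: 0.088
grasp_force: 0.0
(274, 267, 76, 38)
(261, 253, 89, 36)
(243, 224, 45, 21)
[256.40159439 238.98688117]
t18.2 tool shift mm [ -2.4   3.9 198. ] rot [ 0.    -0.    -0.001] q6 0.19 gap 0.0880 gf 0.0
```

View pics/s2.png

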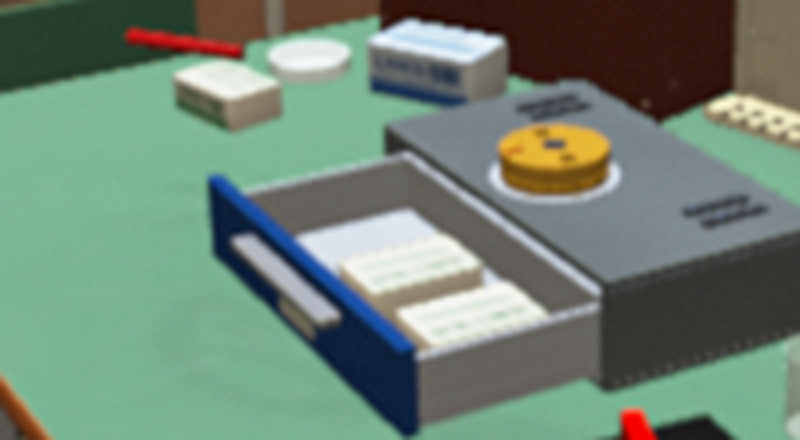

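The side view shows two cartons flat and level in the tray, and the third still at crop (228,95), clear of the petri dish. Now the third.

```bash
python3 shift.py '[[-0.0024,0.004,0.05,0,0,0],[0,0,0.05,0,0,0],[0,0,0.05,0,0,0],[0,0,0.03,0,0,0],[0,0,0.012,0,0,0],[0,0,0.005,0,0,0],[0,0,0,0,0,0]]'
python3 shift.py '[[0,0,0,0,0,0],[0,0,0,0,0,0],[0,0,0,0,0,0],[0,0,0,0,0,0],[0,0,0,0,0,0],[0,0,0,0,0,0]]' 0.04 35
python3 shift.py '[[0,0,-0.03,0,0,0],[0,0,-0.04,0,0,0],[0,0,-0.05,0,0,0],[0,0,-0.03,0,0,0]]'
python3 - <<'E'
from h import *
go([.5175,.0222,.165],11.2)
E
```

```text
clock: 18.9
tcp_pos: [0.5725, 0.3587, 0.0082]
eef_rot: [0.635, 0.773, 0.001, 0.0]
force: [0.2, 0.5, 1.2]
finger_gap: 0.088
grasp_force: 0.0
clock: 19.5
tcp_pos: [0.572, 0.3585, 0.0079]
eef_rot: [0.634, 0.773, 0.0, 0.0]
force: [-0.4, -0.9, 4.1]
finger_gap: 0.0546
grasp_force: 35.0
clock: 19.9
tcp_pos: [0.5727, 0.3588, 0.1607]
eef_rot: [0.634, 0.773, 0.002, 0.001]
force: [0.4, -0.6, -0.9]
finger_gap: 0.0547
grasp_force: 35.0
t19.9 tool shift mm [-319.3 -120.    -4.9] rot [ 0.004 -0.001  0.002] q6 0.19 gap 0.0547 gf 35.0
```

```bash
python3 shift.py '[[-0.04,-0.015,-0.003,0,0,0],[-0.04,-0.015,-0.003,0,0,0],[-0.04,-0.015,0,0,0,0],[-0.04,-0.015,0,0,0,0],[-0.04,-0.015,0,0,0,0],[-0.04,-0.015,0,0,0,0],[-0.04,-0.015,0,0,0,0],[-0.04,-0.015,0,0,0,0]]'
python3 shift.py '[[0,0,0,0,0,0.14],[0,0,0,0,0,0.14],[0,0,0,0,0,0.14],[0,0,0,0,0,0.14],[0,0,0,0,0,0.14],[0,0,0,0,0,0.14],[0,0,0,0,0,0.14]]'
python3 shift.py '[[0,0,0,0,0,0.14],[0,0,0,0,0,0.14],[0,0,0,0,0,0.14],[0,0,0,0,0,0.14],[0,0,0,0,0,0.14],[0,0,0,0,0,0.116],[0,0,0,0,0,0]]'
python3 - <<'E'
from h import *
go([.5175,.0222,.021],-91.7)
E
```

```text
clock: 20.7
tcp_pos: [0.5157, 0.0195, 0.1628]
eef_rot: [0.634, 0.773, -0.0, -0.0]
force: [0.4, -1.1, -1.0]
finger_gap: 0.0543
grasp_force: 35.0
clock: 21.4
tcp_pos: [0.5162, 0.0211, 0.1627]
eef_rot: [0.925, 0.381, -0.0, -0.0]
force: [0.0, 0.3, -2.4]
finger_gap: 0.0548
grasp_force: 35.0
clock: 22.1
tcp_pos: [0.5162, 0.021, 0.1627]
eef_rot: [1.0, -0.015, -0.0, -0.0]
force: [0.1, -0.1, -1.7]
finger_gap: 0.0549
grasp_force: 35.0
t22.1 tool shift mm [  1.4  -1.2 141.7] rot [-0.     0.001  0.   ] q6 1.41 gap 0.0549 gf 35.0
```

```bash
python3 shift.py '[[0.0014,-0.001,0,0,0,0],[0,0,0.045,0,0,0],[0,0,0.04,0,0,0],[0,0,0.03,0,0,0],[0,0,0.015,0,0,0],[0,0,0.006,0,0,0],[0,0,0.004,0,0,0],[0,0,0,0,0,0]]'
python3 shift.py '[[0,0,0,0,0,0],[0,0,0,0,0,0],[0,0,0,0,0,0]]' 0.061
python3 shift.py '[[0,0,-0.03,0,0,0],[0,0,-0.05,0,0,0],[0,0,-0.05,0,0,0],[-0.05,0,0,0,0,0],[-0.05,0,0,0,0,0],[-0.05,0,0,0,0,0]]'
python3 - <<'E'
from h import *
t=cam("top");i=t["img"];cv2.imwrite("pics/t3.png",cv2.resize(i[180:310,270:400],None,fx=4,fy=4,interpolation=2))
go([.38,-.0605,.03],-91.7)
E
```

```text
clock: 22.9
tcp_pos: [0.5185, 0.0219, 0.0235]
eef_rot: [1.0, -0.014, 0.0, 0.0]
force: [-0.2, 0.5, -2.4]
finger_gap: 0.0549
grasp_force: 35.0
clock: 23.2
tcp_pos: [0.5188, 0.0219, 0.0241]
eef_rot: [1.0, -0.014, 0.001, 0.0]
force: [-0.3, -0.0, 0.4]
finger_gap: 0.0612
grasp_force: 0.0
clock: 23.8
tcp_pos: [0.3669, 0.0263, 0.1536]
eef_rot: [1.0, -0.014, 0.001, 0.0]
force: [-0.9, -0.7, 1.1]
finger_gap: 0.0607
grasp_force: 0.0
t23.9 tool shift mm [ 26.3  88.6 120.1] rot [-0.001  0.008  0.004] q6 1.34 gap 0.0607 gf 0.0
```

View pics/t3.png

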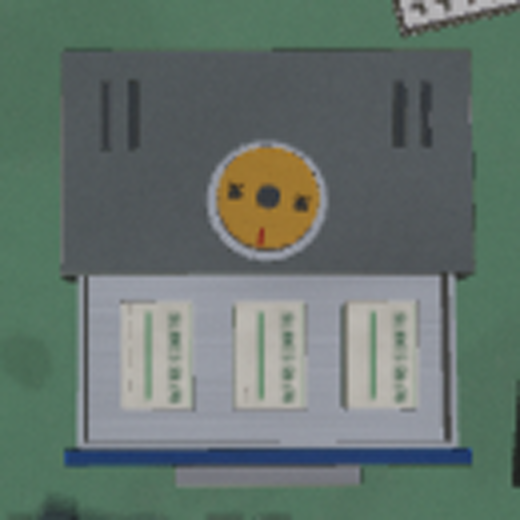

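All three cartons lie flat and parallel in the tray at crop x 157, 270 and 380. Now I'll close the fingers and push the drawer at its lip.

```bash
python3 shift.py '[[0.005,0.045,0,0,0,0],[0,0.0436,0,0,0,0],[0,0,0.04,0,0,0],[0,0,0.04,0,0,0],[0,0,0.04,0,0,0.004],[0,0,0,0,0,0],[0,0,0,0,0,0]]' 0 20
python3 shift.py '[[0.02,0,0,0,0,0],[0.02,0,0,0,0,0],[0.015,0,0,0,0,0],[0.015,0,0,0,0,0],[0.015,0,0,0,0,0],[0.015,0,0,0,0,0]]'
python3 shift.py '[[0.015,0,0,0,0,0],[0.015,0,0,0,0,0],[0.01,0,0,0,0,0],[0,0,0,0,0,0]]'
```

```text
clock: 24.55
tcp_pos: [0.3704, -0.0624, 0.0335]
eef_rot: [1.0, -0.016, -0.001, -0.0]
force: [-0.1, 1.0, 0.8]
finger_gap: 0.0071
grasp_force: 0.0
clock: 25.15
tcp_pos: [0.472, -0.066, 0.0362]
eef_rot: [1.0, -0.015, 0.001, 0.001]
force: [-4.1, -1.6, -1.0]
finger_gap: 0.0008
grasp_force: 2.0
clock: 25.55
tcp_pos: [0.5136, -0.0677, 0.036]
eef_rot: [1.0, -0.016, 0.003, 0.001]
force: [-0.2, -0.7, 0.8]
finger_gap: 0.0008
grasp_force: 0.0
```

```bash
python3 shift.py '[[0.008,0,0,0,0,0],[0.006,0,0,0,0,0],[0.004,0,0,0,0,0],[0.003,0,0,0,0,0],[0,0,0,0,0,0]]'
python3 shift.py '[[0.002,0,0,0,0,0],[0.002,0,0,0,0,0],[0.002,0,0,0,0,0],[0,0,0,0,0,0]]'
```

```text
clock: 26.05
tcp_pos: [0.5321, -0.0678, 0.0331]
eef_rot: [1.0, -0.016, 0.0, 0.0]
force: [-0.1, -0.5, 0.5]
finger_gap: 0.0006
grasp_force: 0.0
clock: 26.45
tcp_pos: [0.5377, -0.0679, 0.033]
eef_rot: [1.0, -0.016, 0.0, -0.0]
force: [-2.0, -0.8, 0.1]
finger_gap: 0.0005
grasp_force: 0.8
```

```bash
python3 shift.py '[[0.002,0,0,0,0,0],[0.002,0,0,0,0,0],[0,0,0,0,0,0]]'
python3 shift.py '[[0.002,0,0,0,0,0],[0.002,0,0,0,0,0],[0,0,0,0,0,0]]'
```

```text
clock: 26.75
tcp_pos: [0.5381, -0.0678, 0.0328]
eef_rot: [1.0, -0.016, -0.004, -0.0]
force: [-17.6, -1.2, 14.2]
finger_gap: 0.0002
grasp_force: 8.6
clock: 27.05
tcp_pos: [0.5381, -0.0677, 0.0325]
eef_rot: [1.0, -0.015, -0.009, -0.001]
force: [-34.8, -3.2, 28.6]
finger_gap: 0.0005
grasp_force: 17.3
```

Force rises to 35 N at x = 0.538, so the drawer is at its stop. I'll back off, rise and measure the spanner.

```bash
python3 shift.py '[[-0.02,0,0,0,0,0],[-0.04,0,0,0,0,0],[-0.04,0,0,0,0,0],[0,0,-0.05,0,0,0],[0,0,-0.05,0,0,0],[0,0,-0.05,0,0,0],[0,0,-0.05,0,0,0],[0,0,0,0,0,0]]'
python3 - <<'E'
from h import *
t=cam("top");s=cam("side")
i=t["img"];A=cv2.resize(i[235:315,395:470],None,fx=5,fy=5,interpolation=2)
B=cv2.resize(s["img"][305:360,300:400],None,fx=4,fy=4,interpolation=2)
D=cv2.resize(i[185:310,280:395],None,fx=3,fy=3,interpolation=2)
W=np.zeros((400,800,3),np.uint8);W[:400,:375]=A;W[:220,400:800]=B;cv2.imwrite("pics/sp.png",W);cv2.imwrite("pics/dr.png",D)
H=hsv(t);red=((H[...,0]<8)|(H[...,0]>172))&(H[...,1]>140)&(H[...,2]>100)
for k in cnts(red,40):
    if cv2.boundingRect(k)[0]>400: print(cv2.minAreaRect(k),rect(t,k,.062))
# white/grey steel of spanner on mat
m=(H[...,2]>90)&(H[...,1]<60);m[:,:402]=0;m[:,462:]=0;m[:245]=0;m[302:]=0
for k in cnts(m,15): print("steel",cv2.boundingRect(k),rect(t,k,.02))
E
```

```text
clock: 27.85
tcp_pos: [0.4502, -0.0666, 0.2412]
eef_rot: [1.0, -0.016, 0.007, 0.003]
force: [1.8, 0.8, 0.3]
finger_gap: 0.0004
grasp_force: 0.0
((432.17242431640625, 269.0689697265625), (14.855627059936523, 4.456687927246094), 21.801410675048828) [ 506.2 -350.4   44.4   13.5   66.4]
steel (417, 263, 24, 38) [ 466.1 -333.5  109.2   69.4  -23.1]
```

View pics/sp.png

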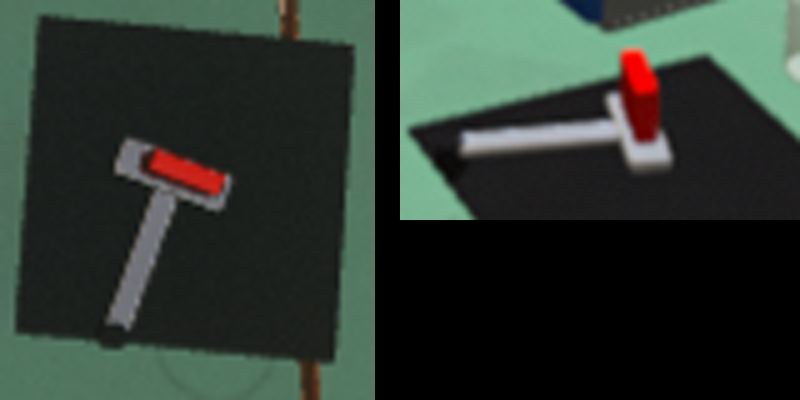

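View pics/dr.png

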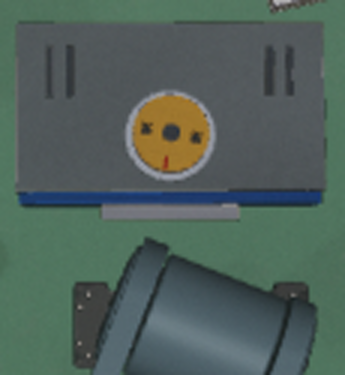

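The drawer is fully home: the blue front sits flush at crop row 198. The spanner's crosshead is at about (429.8,269.9), its block top at (432.2,269.1) in the top view and (360,322) in the side view.

Run:
```python
from h import *
t=cam("top");s=cam("side")
print(tri(t,(432.2,269.1),s,(360,322)))
print("cross",plane(t,429.8,269.9,.026),"block",plane(t,432.2,269.1,.062))
heel=plane(t,395+118/5,235+328/5,.02);print("heel end",heel)
H=hsv(t)
for k in cnts((H[...,0]>12)&(H[...,0]<28)&(H[...,1]>120)&(H[...,2]>120),60):
    b=cv2.boundingRect(k)
    if 300<b[0]<360 and 200<b[1]<250:
        print("brass",rect(t,k,.104)); x,y,w,h=b
        sub=t["img"][y:y+h,x:x+w];g=cv2.resize(sub,None,fx=4,fy=4,interpolation=2)
        d=(cv2.cvtColor(g,cv2.COLOR_BGR2HSV)[...,2]<110)
        for c in cnts(d,30):
            M=cv2.moments(c);u,v=M["m10"]/M["m00"],M["m01"]/M["m00"];p=plane(t,x+(u-1.5)/4,y+(v-1.5)/4,.104);print(cv2.contourArea(c),p.round(4))
go([.506,-.350,.2],-23.4)
```

```text
(array([ 0.50699892, -0.35107317,  0.06211191]), np.float64(0.0020612015541734926))
cross [ 0.50469872 -0.35165362  0.026     ] block [ 0.50611562 -0.35055315  0.062     ]
heel end [ 0.41165276 -0.31356333  0.02      ]
brass [631.3 -66.5  71.1  70.7  -1.7]
81.5 [ 0.597  -0.0988  0.104 ]
152.0 [ 0.6261 -0.0894  0.104 ]
419.5 [ 0.6321 -0.0653  0.104 ]
158.0 [ 0.6367 -0.0408  0.104 ]
166.0 [ 0.6626 -0.0995  0.104 ]
80.5 [ 0.666  -0.0344  0.104 ]
t28.1 tool shift mm [ 70.2 283.3  31.6] rot [-2.000e-03  1.000e-03 -1.195e+00] q6 1.19 gap 0.0008 gf 0.0
```

```bash
python3 shift.py '[[0.0117,0.0472,0,0,0,0],[0.0117,0.0472,0,0,0,0],[0.0117,0.0472,0,0,0,0],[0.0117,0.0472,0,0,0,0],[0.0117,0.0472,0,0,0,0],[0.0117,0.0472,0,0,0,0]]' 0.05
python3 shift.py '[[0,0,0,0,0,-0.149],[0,0,0,0,0,-0.149],[0,0,0,0,0,-0.149],[0,0,0,0,0,-0.149],[0,0,0,0,0,-0.149],[0,0,0,0,0,-0.149],[0,0,0,0,0,-0.149],[0,0,0,0,0,-0.149]]'
python3 shift.py '[[0,0,0.03,0,0,0],[0,0,0,0,0,0]]'
python3 - <<'E'
from h import *
go([.506,-.3508,.0305],-23.2)
E
```

```text
clock: 28.65
tcp_pos: [0.506, -0.3515, 0.2301]
eef_rot: [1.0, -0.016, -0.001, -0.002]
force: [0.7, -0.0, 0.9]
finger_gap: 0.0461
grasp_force: 0.0
clock: 29.45
tcp_pos: [0.5058, -0.3494, 0.23]
eef_rot: [0.835, 0.55, -0.0, -0.002]
force: [0.8, -0.1, -0.7]
finger_gap: 0.0499
grasp_force: 0.0
clock: 29.65
tcp_pos: [0.5041, -0.3477, 0.1967]
eef_rot: [0.837, 0.548, -0.001, -0.005]
force: [-0.5, 0.6, -0.9]
finger_gap: 0.0501
grasp_force: 0.0
t29.6 tool shift mm [ -2.7   4.6 166.2] rot [-0.01  -0.004 -0.006] q6 -0.39 gap 0.0501 gf 0.0
```

```bash
python3 shift.py '[[-0.003,0.003,0.03,-0.01,-0.004,-0.006],[0,0,0.04,0,0,0],[0,0,0.04,0,0,0],[0,0,0.025,0,0,0],[0,0,0,0,0,0],[0,0,0,0,0,0]]'
python3 -c "
from h import *
go([.506,-.3508,.0305],-23.2)"
```

```text
clock: 30.25
tcp_pos: [0.5087, -0.3547, 0.0679]
eef_rot: [0.835, 0.55, 0.001, 0.004]
force: [0.0, -0.3, 0.1]
finger_gap: 0.05
grasp_force: 0.0
t30.2 tool shift mm [ 2.7 -4.4 37.3] rot [ 0.008  0.003 -0.   ] q6 -0.39 gap 0.0500 gf 0.0
```

```bash
python3 shift.py '[[0.0027,-0.0044,0,0.008,0.003,0],[0,0,0,0,0,0],[0,0,0,0,0,0]]'
python3 -c "
from h import *
go([.506,-.3508,.0305],-23.2)"
```

```text
clock: 30.55
tcp_pos: [0.5066, -0.3513, 0.0697]
eef_rot: [0.835, 0.55, 0.0, 0.002]
force: [0.1, -0.3, 0.2]
finger_gap: 0.05
grasp_force: 0.0
t30.6 tool shift mm [ 0.3 -1.  39.2] rot [0.004 0.002 0.   ] q6 -0.39 gap 0.0500 gf 0.0
```

```bash
python3 shift.py '[[0,-0.001,0.02,0.004,0.002,0],[0,0,0.012,0,0,0],[0,0,0.006,0,0,0],[0,0,0,0,0,0],[0,0,0,0,0,0]]'
python3 shift.py '[[0,0,0,0,0,0],[0,0,0,0,0,0],[0,0,0,0,0,0],[0,0,0,0,0,0],[0,0,0,0,0,0],[0,0,0,0,0,0]]' 0.005 55
python3 -c "
from h import *
go([.506,-.3508,.0305],-23.2)"
```

```text
clock: 31.05
tcp_pos: [0.5052, -0.3505, 0.0304]
eef_rot: [0.835, 0.55, -0.0, -0.001]
force: [0.2, -0.3, -0.2]
finger_gap: 0.0496
grasp_force: 0.0
clock: 31.65
tcp_pos: [0.5052, -0.3505, 0.0303]
eef_rot: [0.835, 0.55, -0.0, -0.001]
force: [0.4, 0.0, -0.7]
finger_gap: 0.0134
grasp_force: 55.0
t31.6 tool shift mm [ 0.   0.8 -0.2] rot [-0.002 -0.001 -0.   ] q6 -0.39 gap 0.0134 gf 55.0
```

```bash
python3 shift.py '[[0,0,-0.02,0,0,0],[0,0,-0.03,0,0,0],[0,0,-0.04,0,0,0],[0,0,-0.04,0,0,0],[0,0,-0.03,0,0,0],[0,0,0,0,0,0]]'
python3 -c "
from h import *
go([.6315,-.0658,.18],-12.5)"
```

```text
clock: 32.25
tcp_pos: [0.5073, -0.3526, 0.1953]
eef_rot: [0.835, 0.551, 0.001, 0.003]
force: [0.4, -0.4, -1.6]
finger_gap: 0.0134
grasp_force: 55.0
t32.2 tool shift mm [312.6   1.1  14.5] rot [ 0.006  0.003 -0.187] q6 -0.39 gap 0.0134 gf 55.0
```

```bash
python3 shift.py '[[0.039,0,0,0,0,0],[0.039,0,0,0,0,0],[0.039,0,0,0,0,0],[0.039,0,0,0,0,0],[0.039,0,0,0,0,0],[0.039,0,0,0,0,0],[0.039,0,0,0,0,0],[0.039,0,0,0,0,0]]'
python3 shift.py '[[0,0,0,0,0,-0.0935],[0,0,0,0,0,-0.0935],[0,0,0,0,0,0],[0,0,0,0,0,0]]'
python3 - <<'E'
from h import *
go([.6315,-.0658,.14],-12.5)
s=cam("side");t=cam("top")
cv2.imwrite("pics/c1.png",cv2.resize(s["img"][200:300,290:390],None,fx=6,fy=6,interpolation=2)[:600,:600])
E
```

```text
clock: 33.05
tcp_pos: [0.6274, -0.062, 0.1877]
eef_rot: [0.835, 0.55, -0.001, -0.002]
force: [0.8, -0.3, -2.9]
finger_gap: 0.0137
grasp_force: 55.0
clock: 33.45
tcp_pos: [0.6274, -0.0638, 0.1886]
eef_rot: [0.781, 0.625, -0.001, -0.002]
force: [-0.6, -0.4, -2.3]
finger_gap: 0.0137
grasp_force: 55.0
t33.5 tool shift mm [-1.2  4.7 48.6] rot [-0.004 -0.001 -0.002] q6 -0.07 gap 0.0137 gf 55.0
```

View pics/c1.png

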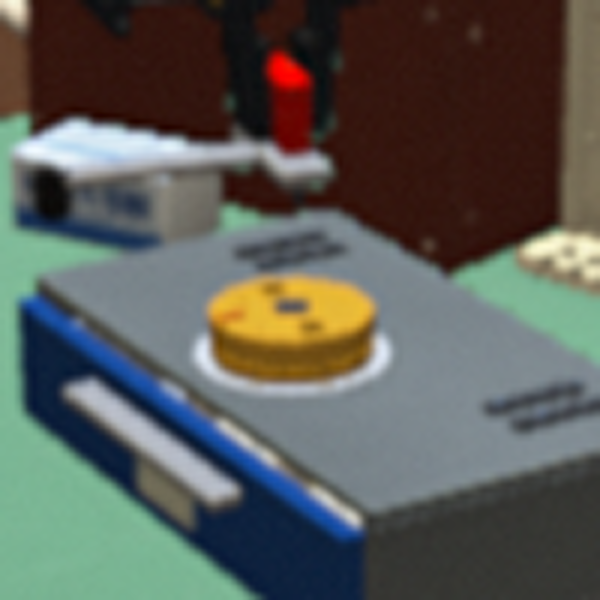

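The side view shows the spanner held level above the collar, with the collar holes at about (335.5,248.2) and (342.2,254.5). The drawer is shut. I'll cross-check the holes with two-view rays.

Run:
```python
from h import *
s=cam("side");t=cam("top")
h=[(335.5,248.2),(342.2,254.5)]
for u,v in h: print(plane(s,u-.4,v-.4,.104).round(4))
print(proj(s,[.6367,-.0408,.104]),proj(s,[.6261,-.0894,.104]))
tp=[proj(t,[.6367,-.0408,.104]),proj(t,[.6261,-.0894,.104])]
for a,b in zip(tp,h): print(tri(t,a,s,(b[0]-.4,b[1]-.4)))
Hs=hsv(s)
for k in cnts((Hs[...,0]>12)&(Hs[...,0]<28)&(Hs[...,1]>120)&(Hs[...,2]>100),100):
    print(cv2.boundingRect(k))
```

```text
[ 0.6389 -0.039   0.104 ]
[ 0.6301 -0.0872  0.104 ]
[334.77778285 248.16169793] [341.0093094 254.6863993]
(array([ 0.63702839, -0.04102654,  0.10501467]), np.float64(0.00101933779629678))
(array([ 0.62695109, -0.08989233,  0.10551453]), np.float64(0.00232599339475197))
(325, 246, 27, 17)
```

```bash
python3 shift.py '[[-0.001,0.005,0.02,-0.004,-0.001,-0.002],[0,0,0.02,0,0,0],[0,0,0.01,0,0,0],[0,0,0,0,0,0],[0,0,0,0,0,0],[0,0,0,0,0,0]]'
python3 -c "
from h import *
go([.632,-.0654,.118],-12.5)"
```

```text
clock: 34.25
tcp_pos: [0.6337, -0.0662, 0.1417]
eef_rot: [0.779, 0.627, 0.001, 0.002]
force: [0.2, -0.7, -2.0]
finger_gap: 0.0137
grasp_force: 55.0
t34.2 tool shift mm [ 0.4 -1.9 23.7] rot [ 0.004 -0.     0.002] q6 -0.07 gap 0.0137 gf 55.0
```

```bash
python3 shift.py '[[0.0004,-0.0015,0,0.002,0,0.002],[0,0,0,0,0,0],[0,0,0,0,0,0]]'
python3 -c "
from h import *
go([.632,-.0654,.118],-12.5)"
```

```text
clock: 34.55
tcp_pos: [0.6317, -0.0652, 0.1409]
eef_rot: [0.78, 0.626, 0.0, 0.0]
force: [-0.5, 0.5, -1.7]
finger_gap: 0.0138
grasp_force: 55.0
t34.5 tool shift mm [-0.1  0.3 22.9] rot [ 0.001 -0.     0.   ] q6 -0.07 gap 0.0138 gf 55.0
```

```bash
python3 shift.py '[[0,0,0.005,0,0,0],[0,0,0.004,0,0,0],[0,0,0.002,0,0,0],[0,0,0,0,0,0]]'
python3 shift.py '[[0,0,0.002,0,0,0],[0,0,0.002,0,0,0],[0,0,0,0,0,0]]'
python3 -c "
from h import *
go([.632,-.0654,.118],-12.5)"
```

```text
clock: 34.95
tcp_pos: [0.6311, -0.0651, 0.1285]
eef_rot: [0.78, 0.626, -0.0, -0.001]
force: [0.4, -0.7, -2.3]
finger_gap: 0.0137
grasp_force: 55.0
clock: 35.25
tcp_pos: [0.6314, -0.0652, 0.125]
eef_rot: [0.78, 0.626, 0.0, -0.0]
force: [-0.1, -0.5, -2.2]
finger_gap: 0.0135
grasp_force: 55.0
t35.2 tool shift mm [-0.1  0.7  7. ] rot [-0. -0.  0.] q6 -0.07 gap 0.0135 gf 55.0
```

The tips are below the collar's top face with no force, so the pins are in the holes. Continuing down.

```bash
python3 shift.py '[[0,0,0.002,0,0,0],[0,0,0.002,0,0,0],[0,0,0,0,0,0]]'
python3 shift.py '[[0,0,0.0015,0,0,0],[0,0,0.0015,0,0,0],[0,0,0,0,0,0]]'
python3 -c "
from h import *
go([.632,-.0654,.118],-12.5);print(manip.state()['torque'])"
```

```text
clock: 35.55
tcp_pos: [0.6313, -0.0651, 0.121]
eef_rot: [0.78, 0.626, 0.0, -0.0]
force: [-0.3, 0.6, -2.6]
finger_gap: 0.0137
grasp_force: 55.0
clock: 35.85
tcp_pos: [0.6316, -0.0653, 0.1184]
eef_rot: [0.78, 0.626, 0.0, 0.0]
force: [0.1, 0.0, -2.8]
finger_gap: 0.0134
grasp_force: 55.0
t35.9 tool shift mm [-0.1  0.4  0.4] rot [ 0. -0.  0.] q6 -0.07 gap 0.0134 gf 55.0
[-0.0213713  -0.04322449  0.01690407]
```

Seated to about 12 mm. Turning clockwise now (+z in the tool frame).

```bash
python3 shift.py '[[0,0,0,0,0,0.08],[0,0,0,0,0,0.08],[0,0,0,0,0,0.08],[0,0,0,0,0,0.08],[0,0,0,0,0,0]]'
python3 -c "
from h import *
go([.6316,-.0653,.118],-76.2);print(manip.state()['torque'])"
```

```text
clock: 36.35
tcp_pos: [0.6313, -0.0651, 0.1184]
eef_rot: [0.87, 0.494, -0.0, -0.0]
force: [-1.5, -0.4, -1.5]
finger_gap: 0.0137
grasp_force: 55.0
t36.4 tool shift mm [-0.   0.3  0.4] rot [-0.001 -0.     0.791] q6 0.25 gap 0.0137 gf 55.0
[0.0171894  0.09685068 0.03105755]
```

```bash
python3 shift.py '[[0,0,0,0,0,0.09],[0,0,0,0,0,0.09],[0,0,0,0,0,0.09],[0,0,0,0,0,0.09],[0,0,0,0,0,0.09],[0,0,0,0,0,0.09],[0,0,0,0,0,0]]'
python3 -c "
from h import *
go([.6316,-.0653,.118],-76.2);print(manip.state()['torque'])"
python3 shift.py '[[0,0,0,0,0,0.06],[0,0,0,0,0,0.06],[0,0,0,0,0,0.06],[0,0,0,0,0,0]]'
python3 -c "
from h import *
go([.6316,-.0653,.118],-76.2);print(manip.state()['torque'])"
```

```text
clock: 37.05
tcp_pos: [0.6311, -0.0649, 0.1184]
eef_rot: [0.97, 0.245, -0.0, -0.0]
force: [-3.0, 1.6, 0.0]
finger_gap: 0.0135
grasp_force: 55.0
t37.0 tool shift mm [0.2 0.6 0.4] rot [-0.001  0.     0.253] q6 0.79 gap 0.0135 gf 55.0
[0.12375584 0.4352573  0.06378115]
clock: 37.45
tcp_pos: [0.6311, -0.0648, 0.1184]
eef_rot: [0.988, 0.157, -0.0, -0.001]
force: [-4.2, 1.6, 1.1]
finger_gap: 0.0137
grasp_force: 55.0
t37.5 tool shift mm [0.3 0.7 0.4] rot [-0.001  0.001  0.075] q6 0.97 gap 0.0137 gf 55.0
[0.383975   0.62318642 0.09935217]
```

```bash
for i in 1; do python3 shift.py '[[0,0,0,0,0,0.04],[0,0,0,0,0,0.04],[0,0,0,0,0,0.03],[0,0,0,0,0,0]]'; done
python3 -c "
from h import *
go([.6316,-.0653,.118],-76.2);print(manip.state()['torque'])"
python3 shift.py '[[0,0,0,0,0,0.03],[0,0,0,0,0,0.03],[0,0,0,0,0,0]]'
python3 -c "
from h import *
go([.6316,-.0653,.118],-76.2);print(manip.state()['torque'])"
```

```text
clock: 37.85
tcp_pos: [0.631, -0.0647, 0.1184]
eef_rot: [0.995, 0.103, -0.0, -0.001]
force: [-3.9, 2.2, 2.2]
finger_gap: 0.0132
grasp_force: 55.0
t37.9 tool shift mm [0.4 0.7 0.4] rot [-0.001  0.001 -0.034] q6 1.07 gap 0.0132 gf 55.0
[0.45797416 0.65744189 0.03440566]
clock: 38.15
tcp_pos: [0.6311, -0.0646, 0.1184]
eef_rot: [0.997, 0.073, -0.0, -0.001]
force: [-4.0, 3.8, 1.8]
finger_gap: 0.0131
grasp_force: 55.0
t38.1 tool shift mm [0.4 0.8 0.4] rot [-0.001  0.001 -0.094] q6 1.13 gap 0.0131 gf 55.0
[0.48589098 0.62754193 0.20971859]
```

```bash
python3 shift.py '[[0,0,0,0,0,0.03],[0,0,0,0,0,0.03],[0,0,0,0,0,0]]'
python3 -c "
from h import *
go([.6316,-.0653,.118],-76.2);print(manip.state()['torque'])"
python3 shift.py '[[0,0,0,0,0,0.03],[0,0,0,0,0,0.03],[0,0,0,0,0,0]]'
python3 -c "
from h import *
go([.6316,-.0653,.118],-76.2);print(manip.state()['torque'])"
```

```text
clock: 38.45
tcp_pos: [0.631, -0.0645, 0.1184]
eef_rot: [0.999, 0.044, -0.001, -0.0]
force: [-4.3, 3.1, 1.4]
finger_gap: 0.0138
grasp_force: 56.5
t38.5 tool shift mm [0.5 0.8 0.4] rot [-0.001  0.001 -0.152] q6 1.19 gap 0.0138 gf 56.5
[0.53433767 0.64809066 1.05108302]
clock: 38.75
tcp_pos: [0.631, -0.0645, 0.1184]
eef_rot: [1.0, 0.015, -0.001, -0.0]
force: [-5.3, 2.5, 2.2]
finger_gap: 0.0142
grasp_force: 60.4
t38.8 tool shift mm [0.6 0.8 0.4] rot [-0.001  0.001 -0.211] q6 1.25 gap 0.0142 gf 60.4
[0.56521161 0.64212322 1.5467096 ]
```

Torque climbed to 1.5 N m, so the collar is at its stop. I'll unwind slightly to free the pins, then lift.

```bash
python3 shift.py '[[0,0,0,0,0,-0.05],[0,0,0,0,0,-0.05],[0,0,0,0,0,0]]'
python3 -c "
from h import *
go([.6316,-.0653,.118],-84);print(manip.state()['torque'])"
python3 shift.py '[[0,0,0,0,0,-0.025],[0,0,0,0,0,-0.025],[0,0,0,0,0,0]]'
python3 -c "
from h import *
go([.6316,-.0653,.118],-84);print(manip.state()['torque'])"
```

```text
clock: 39.05
tcp_pos: [0.631, -0.0646, 0.1184]
eef_rot: [0.998, 0.065, -0.001, -0.001]
force: [-4.8, 3.1, 1.7]
finger_gap: 0.0134
grasp_force: 55.2
t39.0 tool shift mm [0.5 0.8 0.4] rot [-0.001  0.001  0.025] q6 1.15 gap 0.0134 gf 55.2
[0.59362097 0.65915545 0.51258741]
clock: 39.35
tcp_pos: [0.6314, -0.065, 0.1183]
eef_rot: [0.996, 0.088, -0.0, -0.0]
force: [-3.4, 2.5, 0.7]
finger_gap: 0.0135
grasp_force: 55.0
t39.4 tool shift mm [0.1 0.3 0.3] rot [-0.001 -0.     0.071] q6 1.11 gap 0.0135 gf 55.0
[0.47517782 0.54531861 0.08343021]
```

```bash
python3 shift.py '[[0,0,-0.003,0,0,0],[0,0,-0.004,0,0,0],[0,0,-0.005,0,0,0],[0,0,-0.01,0,0,0],[0,0,-0.04,0,0,0],[0,0,-0.02,0,0,0],[0,0,0,0,0,0]]'
python3 - <<'E'
from h import *
go([.55,-.30,.2],-84);print(manip.state()['torque'])
t=cam("top");s=cam("side")
W=np.zeros((480,800,3),np.uint8)
W[:,:400]=cv2.resize(s["img"][210:306,310:390],None,fx=5,fy=5,interpolation=2)
W[:400,400:]=cv2.resize(t["img"][180:280,290:390],None,fx=4,fy=4,interpolation=2)
cv2.imwrite("pics/c2.png",W)
E
```

```text
clock: 40.05
tcp_pos: [0.6345, -0.0664, 0.2059]
eef_rot: [0.996, 0.086, 0.005, 0.002]
force: [0.6, -0.2, -2.3]
finger_gap: 0.0137
grasp_force: 55.0
t40.0 tool shift mm [-123.4  215.6    5.8] rot [ 0.004 -0.009  0.068] q6 1.11 gap 0.0137 gf 55.0
[-0.02541202 -0.02590389 -0.02128537]
```

View pics/c2.png

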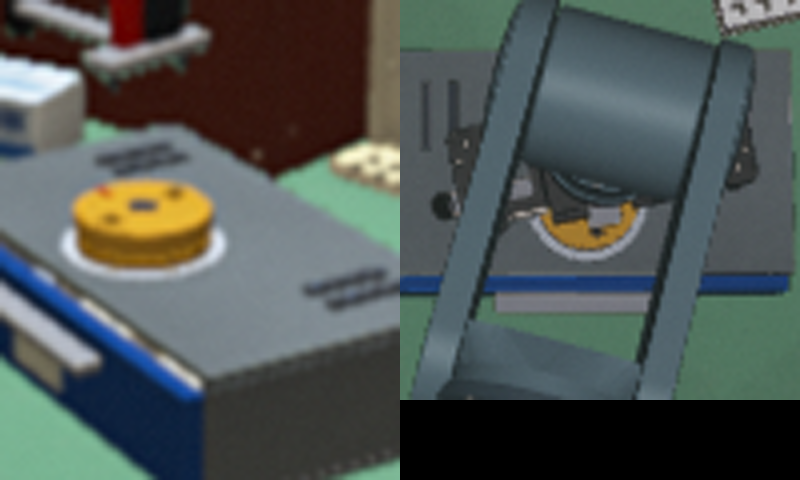

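The side crop shows the collar turned, with the holes now at about (332.4,253.8) and (345.2,248.6). I'll check the angle, then carry the spanner back.

Run:
```python
from h import *
s=cam("side")
a,b=plane(s,332,253.4,.104),plane(s,344.8,248.2,.104);d=b-a;y=np.degrees(np.arctan2(d[1],d[0]));print(a,b,np.linalg.norm(d),"yaw",y,"collar",np.radians(88.3-y))
go([.525,-.352,.2],-23.2)
```

```text
[ 0.6105248  -0.06848032  0.104     ] [ 0.65975138 -0.05632479  0.104     ] 0.050705152268803795 yaw 13.870585541908092 collar 1.299038342625175
t40.2 tool shift mm [-153.7  264.2   -0.5] rot [-0.001  0.    -0.993] q6 1.11 gap 0.0135 gf 55.0
```

The collar reads 1.30 rad, which is locked.

```bash
python3 shift.py '[[-0.022,0.0377,0,0,0,0],[-0.022,0.0377,0,0,0,0],[-0.022,0.0377,0,0,0,0],[-0.022,0.0377,0,0,0,0],[-0.022,0.0377,0,0,0,0],[-0.022,0.0377,0,0,0,0],[-0.022,0.0377,0,0,0,0]]'
python3 shift.py '[[0,0,0,0,0,-0.142],[0,0,0,0,0,-0.142],[0,0,0,0,0,-0.142],[0,0,0,0,0,-0.142],[0,0,0,0,0,-0.142],[0,0,0,0,0,-0.142],[0,0,0,0,0,-0.142],[0,0,0,0,0,0]]'
python3 shift.py '[[0,0,0.05,0,0,0],[0,0,0.05,0,0,0],[0,0,0.03,0,0,0],[0,0,0.02,0,0,0],[0,0,0,0,0,0],[0,0,0,0,0,0]]'
python3 -c "
from h import *
go([.525,-.352,.0305],-23.2)"
```

```text
clock: 40.9
tcp_pos: [0.5235, -0.3525, 0.1981]
eef_rot: [0.996, 0.086, -0.001, -0.001]
force: [0.5, -0.6, -2.3]
finger_gap: 0.0135
grasp_force: 55.0
clock: 41.7
tcp_pos: [0.5244, -0.351, 0.1981]
eef_rot: [0.834, 0.551, -0.0, -0.002]
force: [-0.8, -0.9, -1.7]
finger_gap: 0.0136
grasp_force: 55.0
clock: 42.3
tcp_pos: [0.5249, -0.3514, 0.0498]
eef_rot: [0.835, 0.55, 0.0, -0.001]
force: [0.4, -0.4, -2.4]
finger_gap: 0.014
grasp_force: 55.0
t42.3 tool shift mm [-0.6  0.3 19.3] rot [-0.001 -0.001 -0.001] q6 -0.37 gap 0.0140 gf 55.0
```

```bash
python3 shift.py '[[0,0,0.008,0,0,0],[0,0,0.006,0,0,0],[0,0,0.003,0,0,0],[0,0,0.001,0,0,0],[0,0,0,0,0,0]]'
python3 shift.py '[[0,0,0.001,0,0,0],[0,0,0,0,0,0]]'
python3 -c "
from h import *
go([.525,-.352,.0305],-23.2)"
```

```text
clock: 42.8
tcp_pos: [0.5252, -0.3516, 0.0323]
eef_rot: [0.835, 0.551, 0.0, -0.0]
force: [0.2, 0.5, -2.4]
finger_gap: 0.0134
grasp_force: 55.0
clock: 43.0
tcp_pos: [0.5253, -0.3517, 0.0314]
eef_rot: [0.835, 0.551, 0.0, 0.0]
force: [-0.2, 0.5, -2.1]
finger_gap: 0.0135
grasp_force: 55.0
t43.0 tool shift mm [-0.4 -0.2  0.9] rot [ 0.    -0.     0.001] q6 -0.37 gap 0.0135 gf 55.0
```

```bash
python3 shift.py '[[0,0,0.001,0,0,0],[0,0,0,0,0,0]]'
python3 shift.py '[[0,0,0,0,0,0],[0,0,0,0,0,0],[0,0,0,0,0,0]]' 0.05
python3 shift.py '[[0,0,-0.03,0,0,0],[0,0,-0.05,0,0,0],[0,0,-0.05,0,0,0],[0,0,-0.05,0,0,0],[-0.05,-0.05,0,0,0,0],[-0.04,-0.03,0,0,0,0],[-0.04,-0.03,0,0,0,0],[-0.03,-0.03,0,0,0,0]]'
python3 - <<'E'
from h import *
t=cam("top");s=cam("side")
W=np.zeros((560,800,3),np.uint8)
W[:270]=cv2.resize(s["img"][225:360,200:400],(800,270) if 0 else None,fx=2,fy=2)[:270,:].repeat(1,0) if 0 else cv2.copyMakeBorder(cv2.resize(s["img"][225:360,200:400],None,fx=2,fy=2),0,0,0,400,0)
W[270:550]=cv2.copyMakeBorder(cv2.resize(t["img"][180:320,160:480],None,fx=2,fy=2),0,0,0,160,0)
cv2.imwrite("pics/end.png",W)
E
```

```text
clock: 43.2
tcp_pos: [0.5253, -0.3517, 0.0304]
eef_rot: [0.835, 0.551, 0.0, 0.0]
force: [0.4, -0.0, -2.1]
finger_gap: 0.0136
grasp_force: 55.0
clock: 43.5
tcp_pos: [0.5254, -0.3518, 0.0306]
eef_rot: [0.835, 0.551, 0.0, 0.0]
force: [-0.4, -0.2, -0.0]
finger_gap: 0.0352
grasp_force: 0.0
clock: 44.3
tcp_pos: [0.3509, -0.4373, 0.2108]
eef_rot: [0.835, 0.551, -0.0, 0.001]
force: [0.1, -1.3, -0.4]
finger_gap: 0.0503
grasp_force: 0.0
```

View pics/end.png

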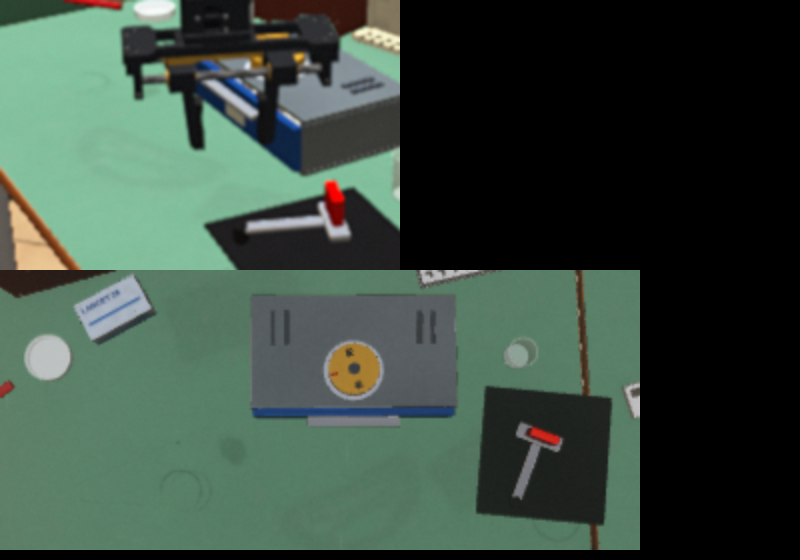

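The spanner stands pins-down on the mat. The drawer is home, the collar is turned, and the lancets, petri dish and beaker are in place. Handing in.

```bash
python3 shift.py '[[0,0,0,0,0,0],[0,0,0,0,0,0],[0,0,0,0,0,0]]' && python3 -c "
from workcell import manip
print(manip.sign_off())"
```

```text
clock: 44.7
tcp_pos: [0.354, -0.4354, 0.2102]
eef_rot: [0.834, 0.552, 0.0, 0.0]
force: [0.0, -0.5, -1.1]
finger_gap: 0.05
grasp_force: 0.0
the job is handed in; nothing more can be done
None
```

The job is handed in at 44.7 s: the three cartons are flat in the closed drawer, the collar is locked at about 1.30 rad, and the spanner is back on the mat, pins down; `sign_off()` returned no verdict.

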